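# Walk the relief slab onto its ground plan

## Task

The tall plaster slab is fresh and must not be lifted off the bench: walk it forward onto the outline drawn on the paper in front of it. Tip it onto the bottom edge of one narrow end so that the other end is clearly off the bench, swing the raised end forward about the end that stays, and set it down flat; then tip it onto the end that went forward and bring the other end round, in one big step for each end. Leave it standing flat over the outline, square with it, and let go.

Things in the scene. Friction and masses are not known exactly. Their poses are not given: they have to be found in the camera images.
- slab_center (a point): Centre (half-way up) of the tall plaster slab: 40 mm thick (x), 120 wide (y), 180 tall (z), about 0.8 kg; grip it across the 40 mm near the top. A round medallion stands out 11 mm from its +x face (top 63 mm below the slab's top), which looks forward to the paper. The low plaster block, wooden offcut, cup and brush nearby are not part of the job.
- slab_left_foot (a point): Middle of the slab's bottom edge at its +y narrow end: 60 mm along the slab's +y from its axis, on the underside (90 mm below the centre). That edge is 40 mm long, its corners 20 mm to either side along the slab's x. Axes as the slab's.
- slab_right_foot (a point): The same at the -y narrow end: 60 mm along the slab's -y, on the underside. Axes as the slab's.
- plan: Sheet of paper fixed on the bench, 70 x 170 mm (x, y), with a dark outline of the slab's footprint, 40 x 120 mm, in its middle; flat, no step. Origin at the outline's centre, at bench height. Long side along y; +x points forward: the slab starts 58 to 68 mm behind it (-x), nearly parallel.
Things that resemble listed ones, but are neither listed nor needed, are in the scene too. What is shaped like the part that bears slab_center but purple is not meant.

How it is judged:
On the way, in this order (a step that is already met when the one before it is completed fails the run):
1. the slab is tipped onto the edge of one end, that end still near its place (25 mm) and the other end more than 8 mm up (((height (world z) of slab_left_foot below 0.006 m and distance of slab_left_foot from where it was at the start of the episode below 0.025 m and height (world z) of slab_right_foot above 0.008 m) or (height (world z) of slab_right_foot below 0.006 m and distance of slab_right_foot from where it was at the start of the episode below 0.025 m and height (world z) of slab_left_foot above 0.008 m))), for 0.1 s.
2. it is set down flat with one end still near its place (25 mm) and the other end more than 30 mm from where it was (angle between slab_center's own z axis and vertical below 0.05 rad and ((distance of slab_left_foot from where it was at the start of the episode below 0.025 m and distance of slab_right_foot from where it was at the start of the episode above 0.03 m and height (world z) of each of slab_right_foot, slab_left_foot below 0.004 m) or (distance of slab_right_foot from where it was at the start of the episode below 0.025 m and distance of slab_left_foot from where it was at the start of the episode above 0.03 m and height (world z) of each of slab_left_foot, slab_right_foot below 0.004 m))), for 0.1 s.
3. it is tipped onto the end that went forward, the end that stayed behind (within 45 mm of its place) more than 8 mm up (((distance of slab_left_foot from where it was at the start of the episode below 0.045 m and height (world z) of slab_left_foot above 0.008 m and distance of slab_right_foot from where it was at the start of the episode above 0.03 m and height (world z) of slab_right_foot below 0.006 m) or (distance of slab_right_foot from where it was at the start of the episode below 0.045 m and height (world z) of slab_right_foot above 0.008 m and distance of slab_left_foot from where it was at the start of the episode above 0.03 m and height (world z) of slab_left_foot below 0.006 m))), for 0.1 s.
At the end, for the whole second after the job is handed in: The slab stands flat on the bench, its centre within 20 mm of the outline's centre and its long side within 12 degrees of the outline's, released (angle between slab_center's own z axis and vertical below 0.05 rad and horizontal distance between slab_center and plan below 0.02 m and angle between the y axis of slab_center and the y axis of plan, either way round below 0.21 rad and height (world z) of each of slab_left_foot, slab_right_foot below 0.004 m); the robot touches nothing.
It fails at once if the slab is lifted off the bench (both ends more than 8 mm up) (height (world z) of each of slab_left_foot, slab_right_foot above 0.008 m).
It also fails if it takes over 38 s, if anything falls off the work surface, if the arm or the gripper's body presses on something with over 40 N, if the wrist force passes 120 N, or if a joint passes its speed limit or range.

## Robot

A 7-joint arm with a two-finger parallel gripper is mounted at the origin on the work surface. World frame = base frame: x ahead of the robot, y to its left, z up, the work surface at z = 0. Lengths are in m, angles in rad, forces in N, time in s.
With the tool pointing down it reaches from about 0.4 to 0.85 m from the base axis. Payload 6.9 kg.
Tool frame: the origin (TCP) lies at the very end of the fingers, on their centre line; the grasp point (between the pads) lies 19 mm behind it; x points along the fingers, y is the direction in which the jaws open and shut, and the axes are right-handed (so a half turn about x gives the same grasp; the last joint's range is limited). The gripper opens to 85 mm and grips with 20 to 120 N. Pads are 22 mm wide; open, the fingers measure 114 mm over their backs; the gripper's body (76 mm by 85 mm) begins 54 mm behind the grasp point. The pads swing forward as they close: fully open they stand 13 mm farther back than shut.
Start: joints at [0.105, 0.507, -0.238, 1.5, 0.126, 1.149, -0.155], TCP at [0.625, -0, 0.231] pointing down, gripper open.
Joint ranges: [-3.08, 3.08], [-0.24, 2.05], [-1.43, 1.35], [0, 2.5], [-1.52, 4.66], [0.17, 1.96], [-2.89, 2.89]. Speed limits (rad/s): [2.39, 2.39, 3.14, 3.14, 3.14, 3.14, 3.14].

## Interface

Orientations are given as [roll, pitch, yaw] about the fixed x, y, z axes, in that order (R = Rz(yaw) Ry(pitch) Rx(roll)).
In Python, from bench import manip gives the robot as it stands.
- The arm moves only by the tool drive_tool, never from a script. Its argument "deltas" is a list of rows, each an object with "claw": the closure in counts, from 0 (fully open) to 255 (shut); "travel": the shift along the tool's x, y, z in m, a list of three; "roll": the turn about the tool's x in rad. A call has exactly 10 rows; each row shifts and turns the commanded pose from where the row before left it, along the tool's axes as they then stand; what a row does not reach is not made up. A row lasts 1/10 s, in which the tool goes at most 50 mm and 8.59 degrees, less where a joint would pass 70% of its speed; a pose out of reach is approached as far as the arm can. A call with a gripper value outside its range is refused whole. The fingers move at their own pace and stop on an object; the grip force is fixed at half the most. Time passes only in rows, so rows that do not move let the fingers close, or fill a call up. It gives the time, the measured TCP pose, the force and the opening at its end, in the units of the state.
- manip.sense(): the state, without advancing time (a new reading comes with each control period).
- manip.snapshot(name): name is "scene" or "side" or "wrist"; returns the picture (384x512x3 uint8, blue, green, red); there is no depth.
- manip.get_calibration(name): a dict with "fx", "fy", "cx", "cy" (pixels), "R" (3x3) and "t" (3): a world point X has camera coordinates R X + t. Camera axes: x right, y down, z forward; pixel columns grow to the right and rows downward; lengths in m; the calibration is good to about 2 mm. The wrist camera is an equidistant fisheye: a pixel r from the principal point sees the ray r / f radians off the axis. A picture is of the moment at which its call begins: read the wrist's pose just before it. get_calibration takes no time and is no camera call; for the wrist camera it gives the pose at the moment of the call.
- manip.sign_off(): hands the job in, once; it reports no verdict.
The state is a dict: "time": time; "joint_positions": joint angles; "qd": joint speeds; "joint_torque": joint torques, N m; "ee_pos": TCP position; "ee_rot": TCP orientation; "wrist_force": force on the tool from outside, world axes, zero at the start; "torque": the same for the moment, N m; "grip_width": finger opening in m.
Only numpy, scipy, OpenCV 4.12 (cv2) and the standard library are available. Lean on these libraries where they do the work, as an engineer would, in place of code of your own. Each camera call takes 0.05 s, during which the arm holds its last target. There are 200 camera calls.

## Working session

There is one attempt and no reset: what is moved stays moved. The work goes in short steps, Python scripts to look and compute and a tool call to move; the robot and the scene stay as the last step left them, time stands still between calls to the robot, and variables do not carry over. Pictures are saved under pics/ and viewed, about 8 in all and at most 12, crops included, and the job is handed in when it is done.

Besides the shell and the picture viewer there is one more tool, called after ">>>" as name(argument=value, ...) on one line, values as JSON. drive_tool: Moves the arm, as the interface text tells. Its arguments: {"type":"object","properties":{"deltas":{"type":"array"}},"required":["deltas"]}

```bash
mkdir -p pics
cat > h.py <<'E'
import numpy as np, cv2
from bench import manip
from scipy.spatial.transform import Rotation as Ro
E
python3 - <<'E'
from h import *
s=manip.sense();print(s)
for n in("scene","side"):
    im=manip.snapshot(n);cv2.imwrite(f"pics/{n}0.png",im);c=manip.get_calibration(n);print(n,{k:np.round(v,4).tolist() for k,v in c.items()})
E
```

```text
{'time': 0.0, 'joint_positions': array([ 0.10547946,  0.50832394, -0.23747641,  1.5011457 ,  0.12573791,
        1.14891811, -0.1548301 ]), 'qd': array([ 0.00110015, -0.00050118,  0.00052012,  0.00144379,  0.00013108,
       -0.00232698, -0.00013575]), 'joint_torque': array([ 1.19726570e-03, -6.20588279e+01, -2.18696728e+00, -2.49655455e+01,
        1.23123583e-02,  1.21321963e-02,  2.04169703e-05]), 'ee_pos': array([ 6.24485959e-01, -1.05555535e-04,  2.30432207e-01]), 'ee_rot': array([-1.51708682,  1.56899157, -3.08790065]), 'wrist_force': array([-0.68041825, -0.73323741, -0.75104271]), 'torque': array([ 0.02268803,  0.0285921 , -0.02098835]), 'grip_width': 0.08523133071028527}
scene {'fx': 487.1785, 'fy': 487.1785, 'cx': 257.849, 'cy': 194.0042, 'R': [[0.0305, 0.9994, 0.0175], [0.6123, -0.0048, -0.7906], [-0.79, 0.0348, -0.6121]], 't': [-0.0702, -0.2379, 1.301]}
side {'fx': 415.7362, 'fy': 415.7362, 'cx': 252.671, 'cy': 181.3274, 'R': [[-0.9968, 0.0794, -0.0054], [0.0609, 0.718, -0.6934], [-0.0512, -0.6915, -0.7206]], 't': [0.5139, -0.0114, 0.754]}
```

View pics/scene0.png

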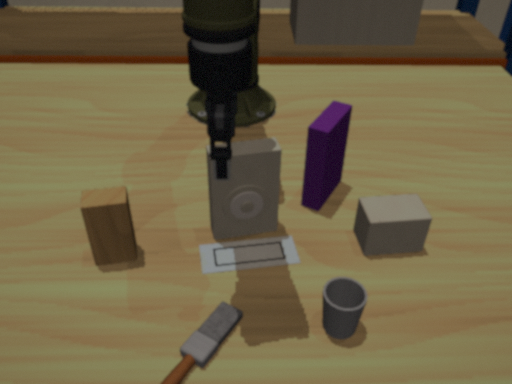

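View pics/side0.png

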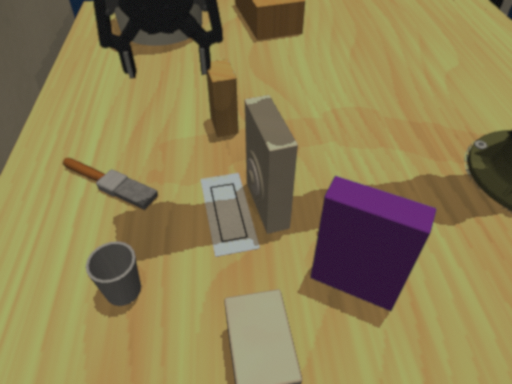

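The scene view shows four block-like things:
- Grey slab with the medallion: scene (245,190), side (272,165).
- Purple slab: scene (327,155).
- Low block: scene (390,225).
- Wooden offcut: scene (110,225).

The grey slab fits, because it has the medallion facing the paper at (248,254). I'll confirm it in an enlarged crop of both views.

Run:
```python
from h import *
a=cv2.imread("pics/scene0.png")[125:285,190:310];b=cv2.imread("pics/side0.png")[85:265,195:315]
A=cv2.resize(a,None,fx=3.3,fy=3.3,interpolation=3);B=cv2.resize(b,None,fx=3.3,fy=3.3,interpolation=3)
def g(I,x0,y0):
    for x in range((x0//20+1)*20,x0+I.shape[1]//3,20):
        if (x-x0)*3.3<I.shape[1]: cv2.putText(I,str(x),(int((x-x0)*3.3)-10,10),0,.35,(0,0,255));cv2.line(I,(int((x-x0)*3.3),12),(int((x-x0)*3.3),I.shape[0]),(0,0,255),1) 
    for y in range((y0//20+1)*20,y0+200,20):
        if (y-y0)*3.3<I.shape[0]: cv2.putText(I,str(y),(0,int((y-y0)*3.3)-2),0,.35,(0,0,255));cv2.line(I,(0,int((y-y0)*3.3)),(I.shape[1],int((y-y0)*3.3)),(0,0,255),1)
    return np.clip(I,0,255)
A=g(A,190,125);B=g(B,195,85)
C=np.zeros((600,800,3),np.uint8);C[:A.shape[0],:A.shape[1]]=A[:600];C[:B.shape[0],400:400+B.shape[1]]=B[:600]
C=np.clip(C.astype(float)*1.5,0,255).astype(np.uint8)
cv2.imwrite("pics/crop0.png",C)
s=manip.sense();print(np.round(Ro.from_euler('xyz',s['ee_rot']).as_matrix(),3))
```

```text
[[-0.002  1.    -0.   ]
 [-0.    -0.    -1.   ]
 [-1.    -0.002  0.   ]]
```

View pics/crop0.png

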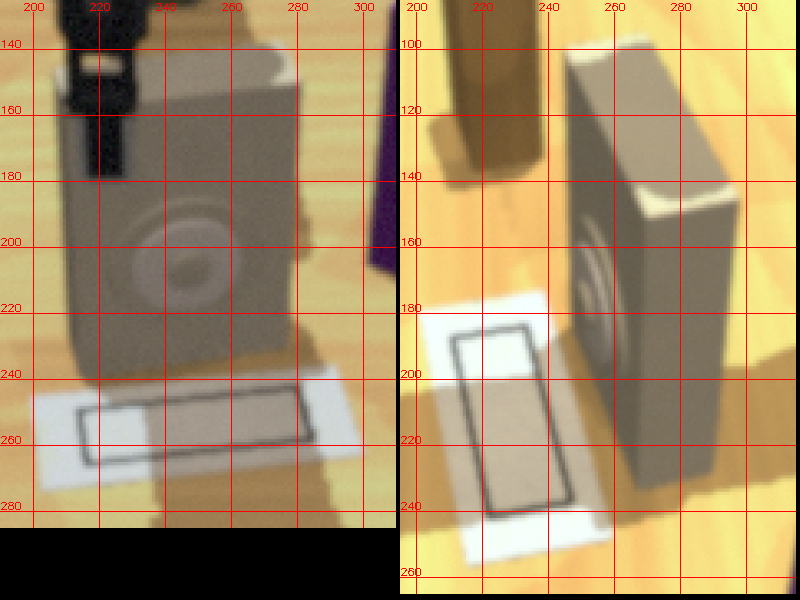

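The crop confirms it: a grey slab with a medallion on the face towards the paper. I'll fit the slab and outline poses from corners seen in both views.

```bash
cat >> h.py <<'E'
from scipy.optimize import least_squares
C={n:manip.get_calibration(n) for n in("scene","side")}
def proj(n,X):
    c=C[n];p=np.atleast_2d(X)@np.array(c["R"]).T+c["t"];return np.c_[c["fx"]*p[:,0]/p[:,2]+c["cx"],c["fy"]*p[:,1]/p[:,2]+c["cy"]]
E
python3 - <<'E'
from h import *
S=[("scene",(1,1,1),(281,150)),("scene",(1,-1,1),(208,157)),("scene",(1,1,-1),(277.5,230)),("scene",(1,-1,-1),(214,239)),
("side",(1,-1,1),(246,102)),("side",(-1,-1,1),(272,97)),("side",(1,1,1),(269,151)),("side",(-1,1,1),(298,146)),("side",(1,1,-1),(268,233)),("side",(-1,1,-1),(290,227))]
P=[("scene",(-1,-1,0),(214,249)),("scene",(-1,1,0),(280,243)),("scene",(1,1,0),(285,258)),("scene",(1,-1,0),(217,266)),
("side",(1,-1,0),(211,187)),("side",(-1,-1,0),(234,183)),("side",(-1,1,0),(248,236)),("side",(1,1,0),(223,241))]
H=np.array([.02,.06,.09])
def f(p,L):
    R=Ro.from_euler('z',p[3]).as_matrix()
    return np.ravel([proj(n,R@(H*c)+p[:3])[0]-u for n,c,u in L])
for L,z in((S,.09),(P,0)):
    r=least_squares(f,[.6,0,z,0],args=(L,),loss='soft_l1');print(np.round(r.x,4),np.round(f(r.x,L),1))
# triangulate a top corner and bottom corner
for c in((1,1,1),(1,-1,1),(1,1,-1)):
    o=[(n,u) for n,cc,u in S if cc==c]
    r=least_squares(lambda X:np.ravel([proj(n,X)[0]-u for n,u in o]),[.6,0,.1]);print(c,np.round(r.x,4))
E
```

```text
[0.4914 0.028  0.0878 0.184 ] [ 0.4 -0.2  0.7  0.3 -0.6  1.3 -0.9  0.8  0.2 -3.1 -0.  -2.2  0.4  0.
  0.7 -0.4 -1.2  1.7  0.4  2.4]
[ 0.5595  0.0374 -0.      0.1437] [-0.2  0.1 -0.2 -1.1 -0.5 -0.6 -0.8 -0.8  0.1  0.3 -0.7  0.6 -0.4  0.8
 -0.2  0.5]
(1, 1, 1) [0.5005 0.09   0.1775]
(1, -1, 1) [ 0.5214 -0.0272  0.175 ]
(1, 1, -1) [0.4986 0.0909 0.001 ]
```

The grey slab is at (0.491, 0.028), yaw 0.18, and the outline at (0.560, 0.037), yaw 0.14. The tool can only point down, so I'll tip the slab by letting it pivot in a shallow grip near its +y end. First I go above that end.

>>> drive_tool(deltas=[{"claw":0,"travel":[0,-0.028,-0.0145],"roll":0},{"claw":0,"travel":[0,-0.028,-0.0145],"roll":0},{"claw":0,"travel":[0,-0.028,-0.0145],"roll":0},{"claw":0,"travel":[0,-0.028,-0.0145],"roll":0},{"claw":0,"travel":[0,-0.029,-0.015],"roll":0},{"claw":0,"travel":[0,0,0],"roll":-0.092},{"claw":0,"travel":[0,0,0],"roll":-0.092},{"claw":0,"travel":[0.015,0,0],"roll":0},{"claw":0,"travel":[0,0,0],"roll":0},{"claw":0,"travel":[0,0,0],"roll":0}])

```text
time: 1.1
ee_pos: [0.4837, 0.0729, 0.2161]
ee_rot: [-1.657, 1.57, -3.044]
wrist_force: [-0.3, 0.6, 0.7]
grip_width: 0.0851
```

```bash
cat >> h.py <<'E'
def st():
    s=manip.sense();R=Ro.from_euler('xyz',s['ee_rot']).as_matrix();y=R[:,1]
    print('t%.2f'%s['time'],'p',np.round(s['ee_pos'],4),'yaw %.3f'%np.arctan2(y[1],y[0]),'F',np.round(s['wrist_force'],1),'M',np.round(s['torque'],2),'w %.4f'%s['grip_width'])
def look(k,z=2.4):
    a=manip.snapshot("scene")[120:290,180:340];b=manip.snapshot("side")[70:260,180:330]
    I=np.zeros((600,800,3),np.uint8)
    for im,x in((a,0),(b,420)):
        im=cv2.resize(im,None,fx=2.5,fy=2.5,interpolation=3);im=np.clip(im*1.5,0,255);h=min(600,im.shape[0]);w=min(800-x,im.shape[1]);I[:h,x:x+w]=im[:h,:w]
    cv2.imwrite(f"pics/{k}.png",I)
E
python3 -c "
from h import *
st();look('l1')"
```

```text
t1.10 p [0.4837 0.0729 0.2161] yaw 0.184 F [-0.3  0.6  0.7] M [-0.04  0.05 -0.01] w 0.0851
```

View pics/l1.png

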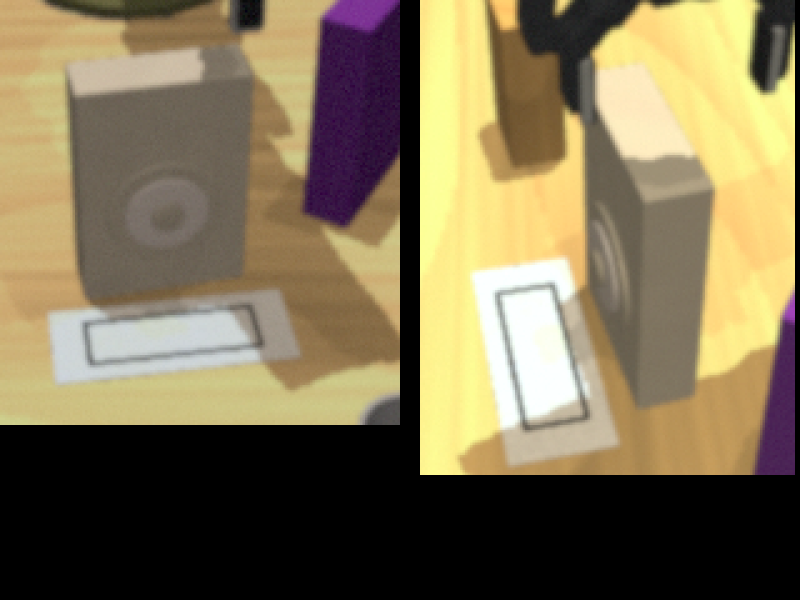

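```bash
cat > fit.py <<'E'
from h import *
H=np.array([.02,.06,.09])
def fit(S,z=.09,x0=(.5,.03,.1)):
    def f(p):
        R=Ro.from_euler('z',p[2]).as_matrix()
        return np.ravel([proj(n,R@(H*c)+[p[0],p[1],z])[0]-u for n,c,u in S])
    r=least_squares(f,x0,loss='soft_l1');print(np.round(r.x,4),np.round(f(r.x),1));return r.x
E
python3 - <<'E'
from fit import *
a=lambda x,y:(x/2.5+180,y/2.5+120)
b=lambda x,y:((x-420)/2.5+180,y/2.5+70)
fit([("scene",(-1,-1,1),a(66,65)),("scene",(-1,1,1),a(247,47)),("scene",(1,-1,1),a(80,96)),("scene",(1,1,1),a(251,78)),("scene",(1,-1,-1),a(92,299)),("scene",(1,1,-1),a(244,276)),
("side",(1,1,1),b(642,199)),("side",(-1,1,1),b(714,187)),("side",(1,1,-1),b(640,407)),("side",(-1,1,-1),b(693,394)),("side",(-1,-1,1),b(645,66))])
E
```

```text
[0.4942 0.0298 0.2098] [-0.2 -1.5 -2.6 -2.2 -1.8 -0.8  2.3 -2.2 -2.4  0.9  0.4  0.4 -0.1  1.3
  0.3  0.1 -1.8  2.1  0.6  1.5 -0.8 -2.1]
```

I see the slab standing clear, with the fingers straddling the +y end and the purple slab well off to the right. Now I descend and grip shallowly, about 15 mm deep.

>>> drive_tool(deltas=[{"claw":0,"travel":[0.025,0,0],"roll":0},{"claw":0,"travel":[0.02,0,0],"roll":0},{"claw":60,"travel":[0.008,0,0],"roll":0},{"claw":255,"travel":[0,0,0],"roll":0},{"claw":255,"travel":[0,0,0],"roll":0},{"claw":255,"travel":[0,0,0],"roll":0},{"claw":255,"travel":[0,0,0],"roll":0},{"claw":255,"travel":[0,0,0],"roll":0},{"claw":255,"travel":[0,0,0],"roll":0},{"claw":255,"travel":[0,0,0],"roll":0}])

```text
time: 2.2
ee_pos: [0.4845, 0.0732, 0.1645]
ee_rot: [1.559, 1.569, 0.172]
wrist_force: [-2.0, -0.6, 6.6]
grip_width: 0.0386
```

```bash
python3 -c "
from h import *
st()"
```

```text
t2.20 p [0.4845 0.0732 0.1645] yaw 0.184 F [-2.  -0.6  6.6] M [ 0.08  0.41 -0.02] w 0.0386
```

Gripped. Test tilt: 5 mm up with a sideways arc, which is below any danger.

>>> drive_tool(deltas=[{"claw":255,"travel":[-0.001,0,0.0014],"roll":0},{"claw":255,"travel":[-0.001,0,0.0014],"roll":0},{"claw":255,"travel":[-0.001,0,0.0014],"roll":0},{"claw":255,"travel":[-0.001,0,0.0014],"roll":0},{"claw":255,"travel":[-0.001,0,0.0014],"roll":0},{"claw":255,"travel":[-0.001,0,0.0014],"roll":0},{"claw":255,"travel":[0,0,0],"roll":0},{"claw":255,"travel":[0,0,0],"roll":0},{"claw":255,"travel":[0,0,0],"roll":0},{"claw":255,"travel":[0,0,0],"roll":0}])

```text
time: 3.2
ee_pos: [0.4854, 0.0648, 0.1692]
ee_rot: [-1.694, 1.571, -3.081]
wrist_force: [-0.3, 0.9, -9.5]
grip_width: 0.0388
```

```bash
python3 -c "
from h import *
st();look('l2')"
```

```text
t3.20 p [0.4854 0.0648 0.1692] yaw 0.184 F [-0.3  0.9 -9.5] M [ 0.39  0.06 -0.02] w 0.0388
```

View pics/l2.png

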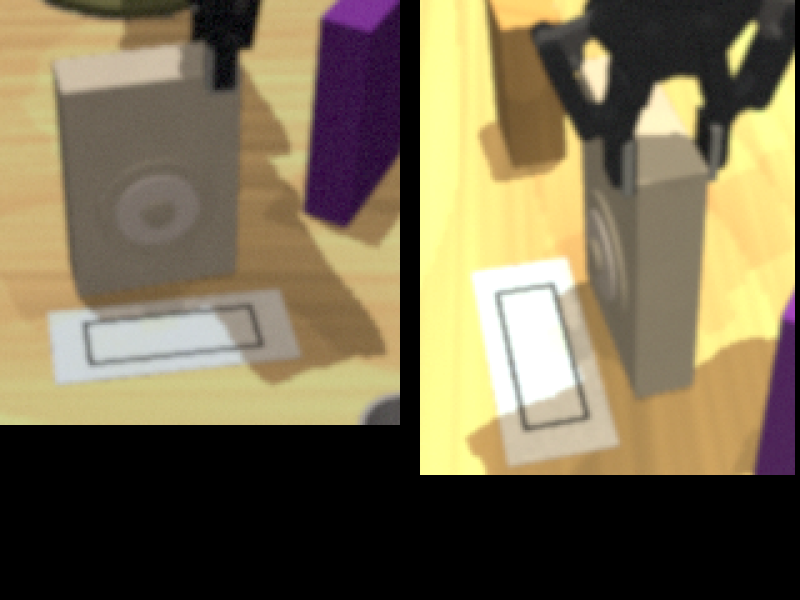

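The pads held the slab rigidly: it rose about 4 mm as a whole, still legal. I'll put it back down and loosen the grip so it can pivot in the pads.

>>> drive_tool(deltas=[{"claw":255,"travel":[0,0,-0.0042],"roll":0},{"claw":255,"travel":[0.002,0,-0.0042],"roll":0},{"claw":255,"travel":[0.002,0,0],"roll":0},{"claw":255,"travel":[0.002,0,0],"roll":0},{"claw":255,"travel":[0,0,0],"roll":0},{"claw":180,"travel":[0,0,0],"roll":0},{"claw":160,"travel":[0,0,0],"roll":0},{"claw":160,"travel":[0,0,0],"roll":0},{"claw":160,"travel":[0,0,0],"roll":0},{"claw":160,"travel":[0,0,0],"roll":0}])

```text
time: 4.3
ee_pos: [0.4843, 0.0752, 0.1648]
ee_rot: [2.236, 1.568, 0.851]
wrist_force: [-5.3, 6.0, 7.4]
grip_width: 0.0384
```

>>> drive_tool(deltas=[{"claw":160,"travel":[-0.001,0,0.0014],"roll":0},{"claw":160,"travel":[-0.001,0,0.0014],"roll":0},{"claw":160,"travel":[-0.001,0,0.0014],"roll":0},{"claw":160,"travel":[-0.001,0,0.0014],"roll":0},{"claw":160,"travel":[-0.001,0,0.0014],"roll":0},{"claw":160,"travel":[-0.001,0,0.0014],"roll":0},{"claw":160,"travel":[0,0,0],"roll":0},{"claw":160,"travel":[0,0,0],"roll":0},{"claw":160,"travel":[0,0,0],"roll":0},{"claw":160,"travel":[0,0,0],"roll":0}])

```text
time: 5.3
ee_pos: [0.4855, 0.0648, 0.1692]
ee_rot: [-1.747, 1.571, -3.134]
wrist_force: [0.1, -0.1, -8.2]
grip_width: 0.0384
```

```bash
python3 -c "
from h import *
st()"
```

```text
t5.30 p [0.4855 0.0648 0.1692] yaw 0.184 F [ 0.1 -0.1 -8.2] M [0.44 0.14 0.01] w 0.0384
```

Still rigid. While it hangs only 4 mm up, I'll ease the claw off gradually until the far end settles onto the bench.

>>> drive_tool(deltas=[{"claw":154,"travel":[0,0,0],"roll":0},{"claw":152,"travel":[0,0,0],"roll":0},{"claw":150,"travel":[0,0,0],"roll":0},{"claw":149,"travel":[0,0,0],"roll":0},{"claw":148,"travel":[0,0,0],"roll":0},{"claw":147,"travel":[0,0,0],"roll":0},{"claw":146,"travel":[0,0,0],"roll":0},{"claw":145,"travel":[0,0,0],"roll":0},{"claw":145,"travel":[0,0,0],"roll":0},{"claw":145,"travel":[0,0,0],"roll":0}])

```text
time: 6.3
ee_pos: [0.4855, 0.0647, 0.1693]
ee_rot: [-1.513, 1.571, -2.9]
wrist_force: [-0.2, 0.5, -8.8]
grip_width: 0.0386
```

```bash
python3 -c "
from h import *
st()"
```

```text
t6.30 p [0.4855 0.0647 0.1693] yaw 0.184 F [-0.2  0.5 -8.8] M [ 0.34  0.05 -0.03] w 0.0386
```

>>> drive_tool(deltas=[{"claw":144,"travel":[0,0,0],"roll":0},{"claw":143,"travel":[0,0,0],"roll":0},{"claw":142,"travel":[0,0,0],"roll":0},{"claw":141,"travel":[0,0,0],"roll":0},{"claw":140,"travel":[0,0,0],"roll":0},{"claw":139,"travel":[0,0,0],"roll":0},{"claw":138,"travel":[0,0,0],"roll":0},{"claw":137,"travel":[0,0,0],"roll":0},{"claw":136,"travel":[0,0,0],"roll":0},{"claw":136,"travel":[0,0,0],"roll":0}])

```text
time: 7.3
ee_pos: [0.4857, 0.0645, 0.1694]
ee_rot: [0.793, 1.57, -0.594]
wrist_force: [-1.1, -0.8, -6.7]
grip_width: 0.0397
```

```bash
python3 -c "
from h import *
st()"
```

```text
t7.30 p [0.4857 0.0645 0.1694] yaw 0.184 F [-1.1 -0.8 -6.7] M [-0.18  0.05 -0.06] w 0.0397
```

```bash
python3 -c "
from h import *
st();look('l3');st()"
```

```text
t7.30 p [0.4857 0.0645 0.1694] yaw 0.184 F [-1.1 -0.8 -6.7] M [-0.18  0.05 -0.06] w 0.0397
t7.40 p [0.4856 0.0646 0.1694] yaw 0.184 F [-0.3 -1.2 -5.5] M [-0.18  0.01 -0.02] w 0.0398
```

View pics/l3.png

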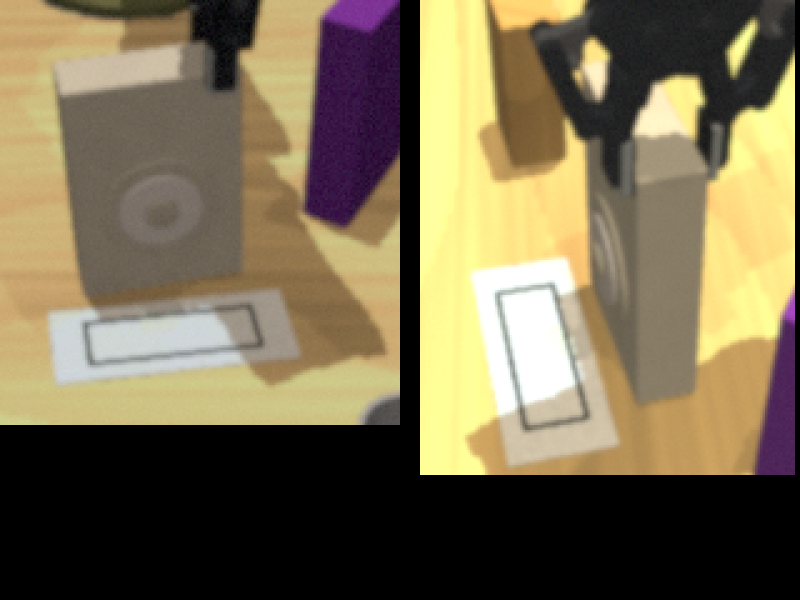

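Easing to count 136 let the slab pivot: the far foot is down and the near foot is up about 4 mm. Now I tip further along the arc with this light grip.

>>> drive_tool(deltas=[{"claw":137,"travel":[-0.0015,0,0.002],"roll":0},{"claw":137,"travel":[-0.0015,0,0.002],"roll":0},{"claw":137,"travel":[-0.0015,0,0.002],"roll":0},{"claw":137,"travel":[-0.0015,0,0.002],"roll":0},{"claw":137,"travel":[-0.0015,0,0.002],"roll":0},{"claw":137,"travel":[-0.0015,0,0.002],"roll":0},{"claw":137,"travel":[-0.001,0,0.001],"roll":0},{"claw":137,"travel":[0,0,0],"roll":0},{"claw":137,"travel":[0,0,0],"roll":0},{"claw":137,"travel":[0,0,0],"roll":0}])

```text
time: 8.4
ee_pos: [0.4879, 0.0521, 0.1793]
ee_rot: [2.182, 1.571, 0.795]
wrist_force: [-0.2, -0.7, -6.6]
grip_width: 0.0401
```

```bash
python3 -c "
from h import *
st();look('l4');st()"
```

```text
t8.40 p [0.4879 0.0521 0.1793] yaw 0.184 F [-0.2 -0.7 -6.6] M [-0.08 -0.01  0.01] w 0.0401
t8.50 p [0.4879 0.052  0.1793] yaw 0.184 F [-0.2  0.2 -5.9] M [-0.09  0.01 -0.03] w 0.0395
```

View pics/l4.png

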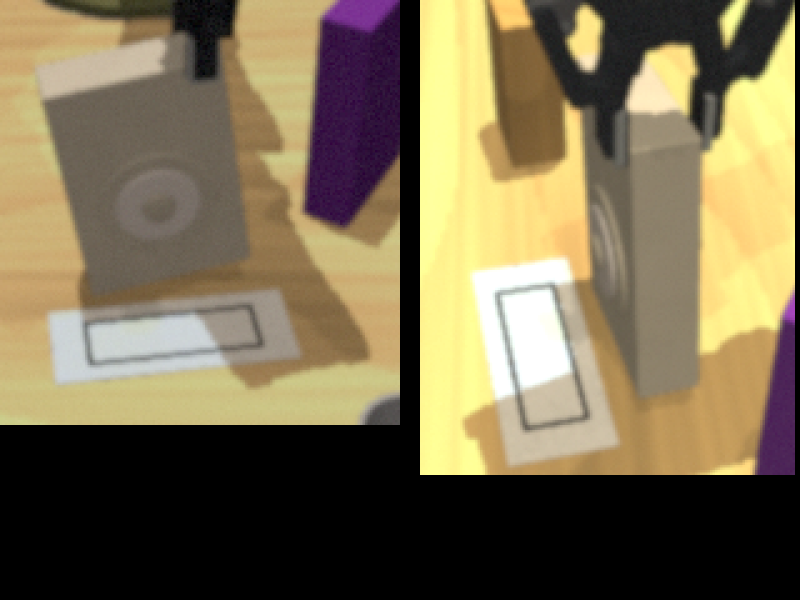

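Step 1 is clear: it leans on the -y foot and the +y end is up about 15 mm. Next I swing the raised end forward about the -y foot, with a slightly firmer grip for the turn.

>>> drive_tool(deltas=[{"claw":145,"travel":[0,0,0],"roll":0},{"claw":145,"travel":[0,0.0075,-0.001],"roll":0.0893},{"claw":145,"travel":[0,0.0075,-0.001],"roll":0.0893},{"claw":145,"travel":[0,0.0075,-0.001],"roll":0.0893},{"claw":145,"travel":[0,0.0075,-0.001],"roll":0.0893},{"claw":145,"travel":[0,0.0075,-0.001],"roll":0.0893},{"claw":145,"travel":[0,0.0075,-0.001],"roll":0.0893},{"claw":145,"travel":[0,0,0],"roll":0},{"claw":145,"travel":[0,0,0],"roll":0},{"claw":145,"travel":[0,0,0],"roll":0}])

```text
time: 9.5
ee_pos: [0.5324, 0.0561, 0.1793]
ee_rot: [1.377, 1.571, -0.543]
wrist_force: [0.0, -1.0, -5.8]
grip_width: 0.0382
```

```bash
python3 -c "
from h import *
st()"
```

```text
t9.50 p [0.5324 0.0561 0.1793] yaw -0.349 F [ 0.  -1.  -5.8] M [-0.25 -0.12  0.05] w 0.0382
```

>>> drive_tool(deltas=[{"claw":137,"travel":[0,0.001,0],"roll":0},{"claw":136,"travel":[0.001,0.001,-0.002],"roll":0},{"claw":136,"travel":[0.002,0.001,-0.003],"roll":0},{"claw":136,"travel":[0.002,0,-0.003],"roll":0},{"claw":136,"travel":[0.002,0,-0.003],"roll":0},{"claw":136,"travel":[0.002,0,-0.003],"roll":0},{"claw":136,"travel":[0.002,0,-0.003],"roll":0},{"claw":136,"travel":[0.002,0,-0.003],"roll":0},{"claw":136,"travel":[0.002,0,-0.002],"roll":0},{"claw":136,"travel":[0,0,0],"roll":0}])

```text
time: 10.5
ee_pos: [0.5442, 0.0781, 0.1651]
ee_rot: [2.601, 1.567, 0.68]
wrist_force: [-0.2, 6.0, 6.4]
grip_width: 0.0397
```

>>> drive_tool(deltas=[{"claw":136,"travel":[0,0,0],"roll":0},{"claw":134,"travel":[0,0,0],"roll":0},{"claw":132,"travel":[0,0,0],"roll":0},{"claw":130,"travel":[0,0,0],"roll":0},{"claw":120,"travel":[0,0,0],"roll":0},{"claw":60,"travel":[-0.01,0,0],"roll":0},{"claw":40,"travel":[-0.02,0,0],"roll":0},{"claw":0,"travel":[-0.025,0,0],"roll":0},{"claw":0,"travel":[0,0,0.04],"roll":0},{"claw":0,"travel":[0,0,0.045],"roll":0}])

```text
time: 11.5
ee_pos: [0.5145, -0.0036, 0.2208]
ee_rot: [2.067, 1.568, 0.148]
wrist_force: [0.8, -0.6, -0.6]
grip_width: 0.0851
```

```bash
python3 -c "
from h import *
st();look('l5');st()"
```

```text
t11.50 p [ 0.5145 -0.0036  0.2208] yaw -0.348 F [ 0.8 -0.6 -0.6] M [-0.12 -0.02 -0.05] w 0.0851
t11.60 p [ 0.5121 -0.011   0.2202] yaw -0.360 F [0.8 0.  0.6] M [-0.03  0.01  0.  ] w 0.0857
```

View pics/l5.png

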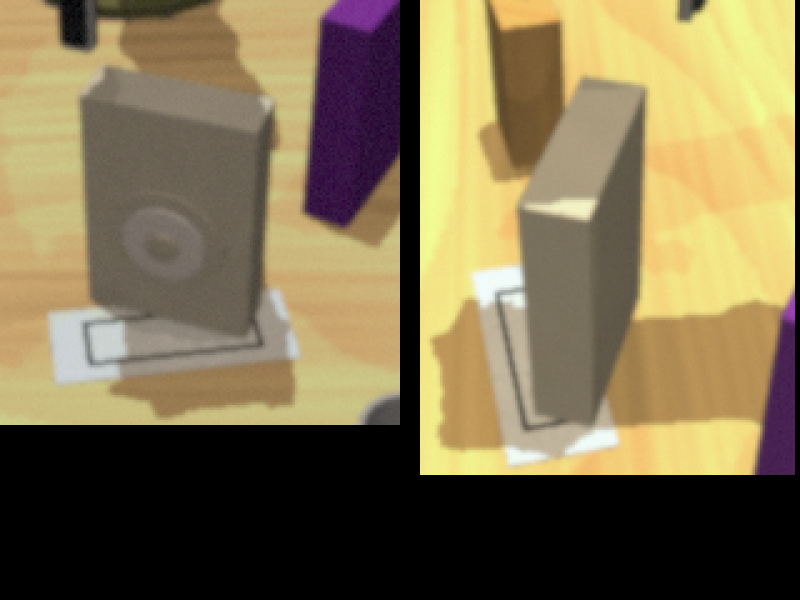

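Run:
```python
from fit import *
a=lambda x,y:(x/2.5+180,y/2.5+120)
b=lambda x,y:((x-420)/2.5+180,y/2.5+70)
p=fit([("scene",(-1,-1,1),a(105,67)),("scene",(-1,1,1),a(272,101)),("scene",(1,-1,1),a(82,98)),("scene",(1,1,1),a(253,133)),("scene",(1,-1,-1),a(95,300)),("scene",(1,1,-1),a(250,333)),
("side",(1,1,1),b(520,208)),("side",(-1,1,1),b(594,219)),("side",(1,1,-1),b(533,414)),("side",(-1,1,-1),b(592,427)),("side",(-1,-1,1),b(645,87)),("side",(1,-1,1),b(582,78)),("side",(-1,-1,-1),b(637,298))],x0=(.53,.03,-.35))
u=np.array([-np.sin(p[2]),np.cos(p[2])]);print('L',p[:2]+.06*u,'R',p[:2]-.06*u,'grip R46',p[:2]-.046*u)
st()
```

```text
[ 0.5271  0.0414 -0.3439] [-0.8 -2.   2.7 -2.2 -0.8 -1.8  3.6 -1.3 -2.   0.3 -0.5  2.4 -1.9 -0.2
 -1.4  0.9  0.3  1.3  0.9  1.4  0.3 -0.7 -0.9 -1.2  1.  -0.9]
L [0.54736503 0.0979173 ] R [ 0.50691106 -0.01505826] grip R46 [ 0.51163069 -0.00187778]
t11.60 p [ 0.5121 -0.011   0.2202] yaw -0.360 F [0.8 0.  0.6] M [-0.03  0.01  0.  ] w 0.0857
```

Step 2 looks good: it stands flat with the +y end on the outline and the -y foot about 15 mm from its place. Next I grip the -y end lightly and start the second tip by only 4 mm, then check that it pivots.

>>> drive_tool(deltas=[{"claw":0,"travel":[0.025,0,-0.004],"roll":0},{"claw":0,"travel":[0.022,0,0],"roll":0},{"claw":60,"travel":[0.009,0,0],"roll":0},{"claw":120,"travel":[0,0,0],"roll":0},{"claw":145,"travel":[0,0,0],"roll":0},{"claw":145,"travel":[0,0,0],"roll":0},{"claw":145,"travel":[0,0,0],"roll":0},{"claw":140,"travel":[0,0,0],"roll":0},{"claw":136,"travel":[0,0,0],"roll":0},{"claw":136,"travel":[0,0,0],"roll":0}])

```text
time: 12.6
ee_pos: [0.5155, -0.0004, 0.1642]
ee_rot: [1.831, 1.569, -0.091]
wrist_force: [-2.0, -0.0, 6.2]
grip_width: 0.0398
```

>>> drive_tool(deltas=[{"claw":136,"travel":[-0.001,0,-0.0014],"roll":0},{"claw":136,"travel":[-0.001,0,-0.0014],"roll":0},{"claw":136,"travel":[-0.001,0,-0.0014],"roll":0},{"claw":136,"travel":[-0.001,0,-0.0014],"roll":0},{"claw":136,"travel":[-0.001,0,-0.0014],"roll":0},{"claw":136,"travel":[0,0,0],"roll":0},{"claw":136,"travel":[0,0,0],"roll":0},{"claw":136,"travel":[0,0,0],"roll":0},{"claw":136,"travel":[0,0,0],"roll":0},{"claw":136,"travel":[0,0,0],"roll":0}])

```text
time: 13.6
ee_pos: [0.5173, 0.0066, 0.1681]
ee_rot: [-1.896, 1.57, 2.465]
wrist_force: [-0.1, 0.5, -7.1]
grip_width: 0.0396
```

```bash
python3 -c "
from h import *
st();look('l6');st()"
```

```text
t13.60 p [0.5173 0.0066 0.1681] yaw -0.352 F [-0.1  0.5 -7.1] M [0.14 0.13 0.05] w 0.0396
t13.70 p [0.5174 0.0065 0.1681] yaw -0.352 F [-0.5  0.9 -6.1] M [0.19 0.1  0.07] w 0.0393
```

View pics/l6.png

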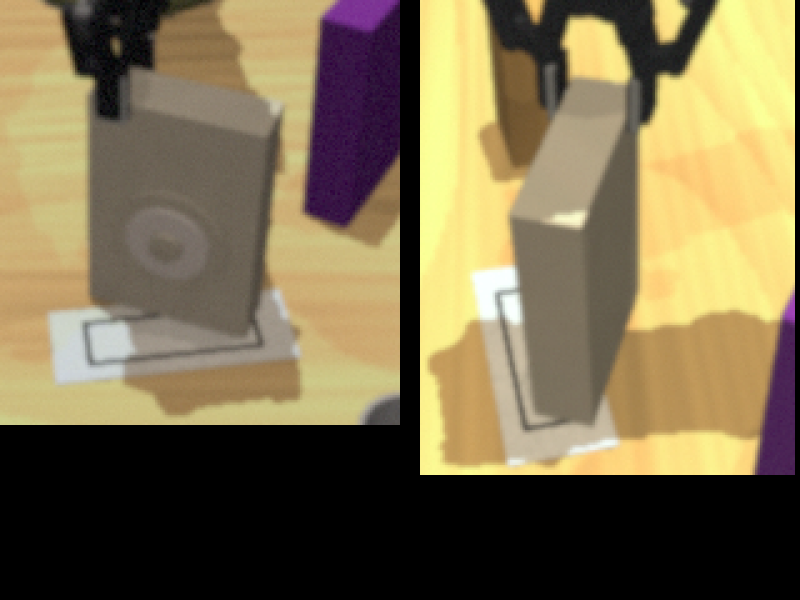

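It pivots on the +y foot: the bottom corner at (250,333) is unchanged while the top has moved over. I'll tip it further.

>>> drive_tool(deltas=[{"claw":136,"travel":[-0.0015,0,-0.002],"roll":0},{"claw":136,"travel":[-0.0015,0,-0.002],"roll":0},{"claw":136,"travel":[-0.0015,0,-0.002],"roll":0},{"claw":136,"travel":[-0.0015,0,-0.002],"roll":0},{"claw":136,"travel":[-0.0015,0,-0.002],"roll":0},{"claw":136,"travel":[-0.0015,0,-0.002],"roll":0},{"claw":136,"travel":[-0.001,0,-0.001],"roll":0},{"claw":136,"travel":[0,0,0],"roll":0},{"claw":136,"travel":[0,0,0],"roll":0},{"claw":145,"travel":[0,0,0],"roll":0}])

```text
time: 14.7
ee_pos: [0.522, 0.018, 0.1786]
ee_rot: [0.724, 1.57, -1.199]
wrist_force: [-1.1, -1.1, -1.8]
grip_width: 0.038
```

```bash
python3 -c "
from h import *
st();look('l7');st()"
```

```text
t14.70 p [0.522  0.018  0.1786] yaw -0.352 F [-1.1 -1.1 -1.8] M [-0.09  0.36  0.07] w 0.0380
t14.80 p [0.5219 0.0181 0.1785] yaw -0.352 F [-1.9 -0.7 -1.9] M [-0.19  0.38  0.03] w 0.0382
```

View pics/l7.png

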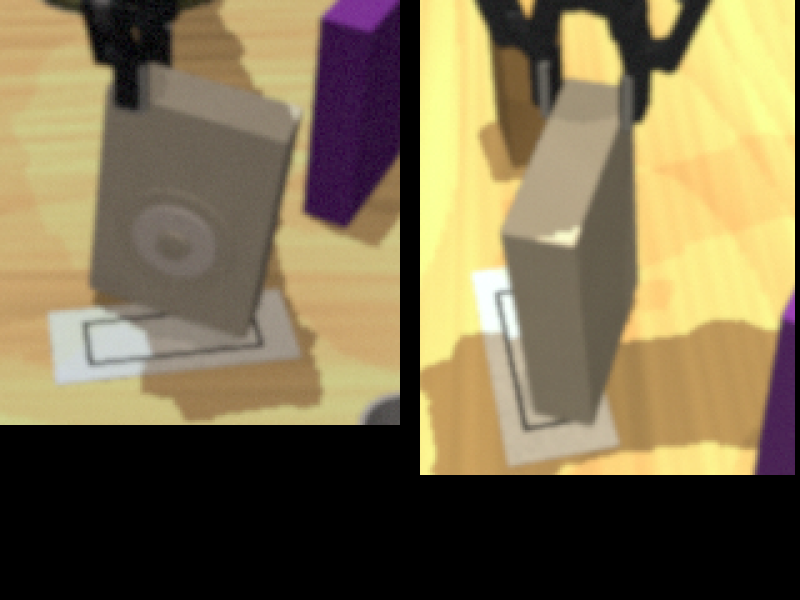

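It is tipped onto the forward end, with the rear end clearly up. I'll swing the rear end round.

>>> drive_tool(deltas=[{"claw":145,"travel":[0,0.0074,-0.0003],"roll":-0.0817},{"claw":145,"travel":[0,0.0074,-0.0003],"roll":-0.0817},{"claw":145,"travel":[0,0.0074,-0.0003],"roll":-0.0817},{"claw":145,"travel":[0,0.0074,-0.0003],"roll":-0.0817},{"claw":145,"travel":[0,0.0074,-0.0003],"roll":-0.0817},{"claw":145,"travel":[0,0.0074,-0.0003],"roll":-0.0817},{"claw":145,"travel":[0,0,0],"roll":0},{"claw":145,"travel":[0,0,0],"roll":0},{"claw":145,"travel":[0,0,0],"roll":0},{"claw":145,"travel":[0,0,0],"roll":0}])

```text
time: 15.8
ee_pos: [0.5656, 0.0134, 0.1786]
ee_rot: [0.377, 1.57, -1.057]
wrist_force: [-0.9, -4.0, 4.4]
grip_width: 0.0382
```

```bash
python3 -c "
from h import *
st()"
```

```text
t15.80 p [0.5656 0.0134 0.1786] yaw 0.137 F [-0.9 -4.   4.4] M [-0.85  0.89  0.21] w 0.0382
```

Now I lower it back along the arc, loosened.

>>> drive_tool(deltas=[{"claw":137,"travel":[0,-0.001,0],"roll":0},{"claw":136,"travel":[0.001,-0.001,0.001],"roll":0},{"claw":136,"travel":[0.002,-0.001,0.003],"roll":0},{"claw":136,"travel":[0.002,0,0.003],"roll":0},{"claw":136,"travel":[0.002,0,0.003],"roll":0},{"claw":136,"travel":[0.002,0,0.003],"roll":0},{"claw":136,"travel":[0.002,0,0.003],"roll":0},{"claw":136,"travel":[0.002,0,0.003],"roll":0},{"claw":136,"travel":[0.0015,0,0.001],"roll":0},{"claw":136,"travel":[0,0,0],"roll":0}])

```text
time: 16.8
ee_pos: [0.5657, -0.0049, 0.1639]
ee_rot: [2.79, 1.569, 1.358]
wrist_force: [1.0, -0.3, 4.8]
grip_width: 0.0399
```

>>> drive_tool(deltas=[{"claw":136,"travel":[0,0,0],"roll":0},{"claw":134,"travel":[0,0,0],"roll":0},{"claw":132,"travel":[0,0,0],"roll":0},{"claw":130,"travel":[0,0,0],"roll":0},{"claw":120,"travel":[0,0,0],"roll":0},{"claw":60,"travel":[-0.01,0,0],"roll":0},{"claw":40,"travel":[-0.02,0,0],"roll":0},{"claw":0,"travel":[-0.03,0,0],"roll":0},{"claw":0,"travel":[-0.03,0,0],"roll":0},{"claw":0,"travel":[0,0,0],"roll":0}])

```text
time: 17.8
ee_pos: [0.5675, -0.0062, 0.2586]
ee_rot: [1.454, 1.563, 0.022]
wrist_force: [0.6, -0.1, -0.3]
grip_width: 0.0855
```

```bash
python3 -c "
from h import *
st();look('l8');st()"
```

```text
t17.80 p [ 0.5675 -0.0062  0.2586] yaw 0.138 F [ 0.6 -0.1 -0.3] M [0.01 0.01 0.02] w 0.0855
t17.90 p [ 0.5657 -0.0065  0.2548] yaw 0.138 F [-0.1  1.  -0.8] M [ 0.02 -0.02  0.04] w 0.0855
```

View pics/l8.png

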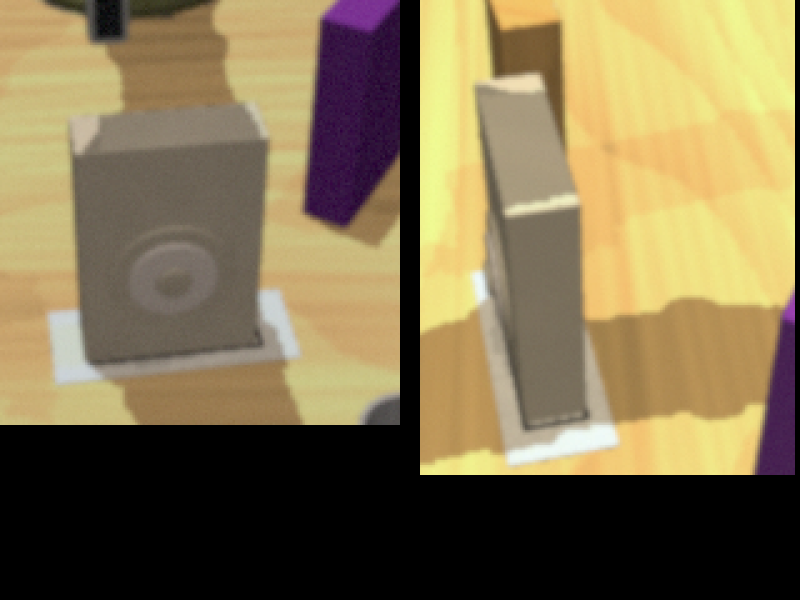

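The slab stands flat and almost exactly on the outline. Its front bottom edge, (90,360) to (262,343), coincides with the drawn line, and the +y end is within about 3 mm. The gripper is clear, so I'm handing in.

```bash
python3 -c "
from h import *
print(manip.sign_off())"
```

```text
the job is handed in; nothing more can be done
None
```

The slab now stands flat on the outline, released, and the job is handed in at about 18 s of the 38 s allowed. No verdict was reported.

- **Steps:** I gripped it shallowly near one end and eased the claw to about count 136, so it could pivot in the pads. I tipped it onto the -y foot, swung the +y end forward and set it flat. Then I tipped it onto the +y foot, brought the -y end round and set it down.
- **Last checks:** In both camera views it looks flat and square, with its front bottom edge on the drawn line. The +y end is within about 3 mm of the line. The gripper was open, about 75 mm above the slab, and read no contact force.
- **What went wrong:** In the first two tries at tipping it, the grip held the slab rigidly. It rose bodily about 4 to 5 mm, by the tool height, against the 8 mm limit.
- **What disagreed:** After the first step the camera fit and the gripper position differed by about 6 mm along the slab. They put the standing foot roughly 15 mm and 8 mm from its start, both within the 25 mm allowed.

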